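Set up a water logger at the hydroponics stand

TASK

Lay the water logger in the sloping dock, foot down against the stop and black head up, and let go; with it lying there, press the square key and then the long bar key. Then take the logger out again, lower it foot first, without dropping it, into the empty well of the white trough so that it stands upright on the bottom, let go, and start the logging with the large round key. Press each key fully down and let it come back up, one key at a time; leave the small round key alone and do not knock the bottle, the tape roll or the screwdriver about.

Things in the scene. Friction and masses are not known exactly. Their poses are not given: they have to be found in the camera images.
- logger: The water logger: metal body 40 x 40 mm square, 95 mm long, dark band near its foot, then a narrower square black head 30 x 30 mm, 45 mm long; 140 mm overall, about 0.2 kg. Starts lying on the table. x axis: along its length from foot to head; origin at mid-length on its underside as it lies (20 mm off its long axis). Body x = -70 to +25 mm, head x = +25 to +70 mm.
- logger_foot (a point): Centre of the logger's flat foot face, on its long axis, 70 mm from mid-length. Axes as the logger's.
- logger_head (a point): Centre of the end face of the logger's head, on its long axis, 140 mm from the foot. Axes as the logger's.
- dock: The dock, fixed: a grey channel sloping at 45 degrees, rising towards the dock's own -y, on a black base 100 x 140 x 14 mm; origin at the centre of the base's underside. Channel floor 80 mm long, 68 mm wide; a stop across its low end, 26 mm high; side cheeks along the lowest 42 mm only, 16 mm high, 48 mm apart. The logger's head stands out beyond its top.
- dock_foot (a point): Where the centre of the logger's foot lies when it is in the dock (44 mm above the table, 20 mm above the channel floor). Axes as the dock's.
- dock_head (a point): Where the centre of the logger's head end lies when it is in the dock: 140 mm up the slope from dock_foot, towards the dock's -y and up (143 mm above the table). Axes as the dock's.
- trough: The white grow trough, fixed: a block 120 x 200 x 85 mm high, origin at the centre of its underside, z up, long side along its y. At y = -45 mm is the empty round well (70 mm wide, 62 mm deep, edge slightly bevelled); at y = +50 mm a cup with a seedling about 30 mm high.
- well_floor (a point): Centre of the floor of the empty well, 23 mm above the table. z up.
- well_mouth (a point): Centre of the mouth of the empty well, 85 mm above the table. z up.
- panel: Key panel, fixed: a black plate 172 x 172 x 10 mm with four grey key modules (72 mm square, faces 32 mm above the table) in two rows of two, 78 mm apart. Origin: centre of its underside. Which key is in which place varies.
- key_square_top (a point): Centre of the top face of the key_square (square, 36 x 36 mm), white, in a grey 72 mm square module on the black panel; with the key up this face is 48 mm above the table and 16 mm above its module. z up, x and y along the panel's edges.
- key_bar_top (a point): Centre of the top face of the key_bar (long bar, 14 x 50 mm, long along its y), white, in a grey 72 mm square module on the black panel; with the key up this face is 48 mm above the table and 16 mm above its module. z up, x and y along the panel's edges.
- key_big_top (a point): Centre of the top face of the key_big (large round, 46 mm across), white, in a grey 72 mm square module on the black panel; with the key up this face is 48 mm above the table and 16 mm above its module. z up, x and y along the panel's edges.
- key_small_top (a point): Centre of the top face of the key_small (small round, 20 mm across), white, in a grey 72 mm square module on the black panel; with the key up this face is 48 mm above the table and 16 mm above its module. z up, x and y along the panel's edges. Not to be pressed.
- key_square (a joint): Travel of the square key. Its spring pushes it back up. Value: 0 up, 0.006 m fully down; full travel takes about 5 N.
- key_bar (a joint): Travel of the long bar key. Its spring pushes it back up. Value: 0 up, 0.006 m fully down; full travel takes about 5 N.
- key_big (a joint): Travel of the large round key. Its spring pushes it back up. Value: 0 up, 0.006 m fully down; full travel takes about 5 N.
- key_small (a joint): Travel of the small round key, not to be pressed. Its spring pushes it back up. Value: 0 up, 0.006 m fully down; full travel takes about 5 N.
- bottle: Bystander: amber bottle, 56 mm across, 130 mm high, standing; origin under its centre.
- tape: Bystander: roll of paper tape lying flat, 90 mm across, 22 mm high; origin under its centre.
- screwdriver: Bystander: black-handled screwdriver lying on the table.
Mind the look-alikes: they are no part of the job. What is shaped like the logger but blue or red is not meant.

How it is judged:
By the outcome, as a careful person would: the job done as asked, in the order asked, and still so for the second after the job is handed in, with the robot touching nothing.
It also fails if it takes over 72 s, if anything falls off the work surface, if the arm or the gripper's body presses on something with over 40 N, if the wrist force passes 120 N, or if a joint passes its speed limit or range.

ROBOT

A 6-joint arm with a two-finger parallel gripper is mounted at the origin on the work surface. World frame = base frame: x ahead of the robot, y to its left, z up, the work surface at z = 0. Lengths are in mm, angles in degrees, forces in N, time in s.
With the tool pointing down it reaches from about 350 to 850 mm from the base axis. Payload 8.1 kg.
Tool frame: the origin (TCP) lies midway between the tips of the shut fingers; the grasp point (between the pads) lies 19 mm behind it; z points along the fingers, y is the line along which they close (so a half turn about z gives the same grasp; the last joint's range is limited). The gripper opens to 85 mm and grips with 20 to 120 N. Pads are 22 mm wide; open, the fingers measure 114 mm over their backs; the gripper's body (76 mm by 85 mm) begins 54 mm behind the grasp point. The pads swing forward as they close: fully open they stand 13 mm farther back than shut.
Start: joints at [65.237, 7.471, 85.268, -0, 87.261, -4.893], TCP at [203.913, 564.291, 231.292] pointing down, gripper open.
Joint ranges: [-169.43, 169.43], [-51.17, 129.36], [1.28, 143.12], [-76.62, 256.62], [0, 156.53], [-152.29, 152.29]. Speed limits (degrees/s): [136.94, 136.94, 159.86, 180, 180, 180].

INTERFACE

Orientations are given as [roll, pitch, yaw] about the fixed x, y, z axes, in that order (R = Rz(yaw) Ry(pitch) Rx(roll)).
In Python, from bench import r gives the robot as it stands. The module is installed in compiled form; this text tells all that it offers.
- The arm moves only by the tool jog_arm, never from a script. Its argument "rows" is a list of rows, each a list of 2 entries, a list of its own where there are three numbers: the shift along the tool's x, y, z in mm, then the turn, a rotation vector about the tool's x, y, z in rad. A call has 1 to 10 rows; each row is the pose to reach, as a shift and turn from the pose commanded when the call began, along the tool's axes at that moment; what a row does not reach only later rows make up. A row lasts 1/10 s, in which the tool goes at most 50 mm and 8.59 degrees, less where a joint would pass 70% of its speed; a pose out of reach is approached as far as the arm can. A call with a gripper value outside its range is refused whole. "grip" is the finger opening in mm, from 0 to 85.4, set as the call begins (left out, the last holds). The fingers move at their own pace and stop on an object; "force" is the grip in N (left out, the last holds). Time passes only in rows, so rows that repeat a pose let the fingers close. It gives the time, the measured TCP pose, the force, the opening and the grip force at its end, in the units of the state.
- r.sense(): the state, without advancing time (a new reading comes with each control period).
- r.snapshot(name): name is "scene" or "top" or "wrist"; returns (picture, depth): 480x640x3 uint8, blue, green, red; 480x640 float32, mm along the optical axis (not along the pixel's ray), 0 where there is no reading.
- r.camera_params(name): a dict with "fx", "fy", "cx", "cy" (pixels), "pose" (4x4, takes a point from camera to world coordinates); the wrist camera has in their place "tool_from_camera" (4x4, takes a point from camera to tool coordinates, whose origin is the TCP and whose axes are the flange's). Camera axes: x right, y down, z forward; pixel columns grow to the right and rows downward; lengths in mm; the calibration is good to about 2 mm. A picture is of the moment at which its call begins: read the wrist's pose just before it. camera_params takes no time and is no camera call.
- r.hand_in(): hands the job in; it is judged then, once.
The state is a dict: "time": time; "joint_pos": joint angles; "qd": joint speeds; "joint_efforts": joint torques, N m; "tool_pos": TCP position; "tcp_rot": TCP orientation; "ft_force": force on the tool from outside, world axes, zero at the start; "wrist_torque": the same for the moment, N m; "finger_gap": finger opening in mm; "grip_force": force on a finger pad.
Only numpy, scipy, OpenCV 4.12 (cv2) and the standard library are available. Lean on these libraries where they do the work, as an engineer would, in place of code of your own. Each camera call takes 0.05 s, during which the arm holds its last target. There are 200 camera calls.

## Working session

There is one attempt and no reset: what is moved stays moved. The work goes in short steps, Python scripts to look and compute and a tool call to move; the robot and the scene stay as the last step left them, time stands still between calls to the robot, and variables do not carry over. Pictures are saved under pics/ and viewed, at most 10 in all, crops included, and the job is handed in when it is done.

Besides the shell and the picture viewer there is one more tool, called by a JSON object that holds its "method" and its "body", one argument or row to a line. jog_arm: Moves the arm, as the interface text tells. Its arguments: {"type":"object","properties":{"rows":{"type":"array"},"grip":{"type":"number"},"force":{"type":"number"}},"required":["rows"]}

```bash
mkdir -p pics; cat > h.py <<'E'
import numpy as np,cv2
from scipy.spatial.transform import Rotation as R
from bench import r
def T():
    s=r.sense();M=np.eye(4);M[:3,:3]=R.from_euler('xyz',s['tcp_rot'],degrees=True).as_matrix();M[:3,3]=s['tool_pos'];return M
def snap(n):
    t=T();im,d=r.snapshot(n);c=r.camera_params(n)
    P=c['pose'] if 'pose' in c else t@np.array(c['tool_from_camera'])
    return im,d,c,np.array(P)
def ray(c,P,u,v,z):
    d=P[:3,:3]@np.array([(u-c['cx'])/c['fx'],(v-c['cy'])/c['fy'],1]);o=P[:3,3]
    return o+d*(z-o[2])/d[2]
def cloud(d,c,P):
    v,u=np.mgrid[:480,:640]
    q=np.stack([(u-c['cx'])/c['fx']*d,(v-c['cy'])/c['fy']*d,d],-1)
    return q@P[:3,:3].T+P[:3,3]
def delta(pos,rpy):
    "shift and rotvec in tool axes from current measured pose to the target"
    t=T();a=t[:3,:3].T@(np.array(pos)-t[:3,3])
    b=R.from_matrix(t[:3,:3].T@R.from_euler('xyz',rpy,degrees=True).as_matrix()).as_rotvec()
    return a.round(1),b.round(4)
E
python3 - <<'E'
from h import *
print(r.sense())
for n in('top','scene'):
    im,d,c,P=snap(n);cv2.imwrite(f'pics/{n}0.png',im);np.savez(f'{n}0.npz',im=im,d=d,P=P)
    print(n,c,P.round(3))
E
```

```text
{'time': 0.0, 'joint_pos': array([ 6.52378764e+01,  7.51580377e+00,  8.53314031e+01,  4.87201438e-04,
        8.72614874e+01, -4.89251418e+00]), 'qd': array([ 0.01249717, -0.09300431,  0.07093009, -0.0381801 ,  0.02999784,
       -0.0342946 ]), 'joint_efforts': array([-6.63345945e-04, -5.69399035e+01, -5.00543010e+01, -1.54449731e-05,
        1.47143978e-02,  1.12230370e-05]), 'tool_pos': array([203.66120099, 563.77585674, 230.21683103]), 'tcp_rot': array([-1.79891743e+02, -9.75499439e-03,  1.60130358e+02]), 'ft_force': array([-0.24426449, -0.68373029,  0.16878246]), 'wrist_torque': array([-0.00479878, -0.03331596,  0.02669947]), 'grip_force': 0.0, 'finger_gap': 85.15134076007959}
top {'fx': 527.9307553357135, 'fy': 527.9307553357135, 'cx': 326.75052593869253, 'cy': 240.17603495500705, 'pose': array([[ 5.30463213e-02, -9.77326678e-01,  2.04984518e-01,
         2.66025910e+02],
       [-9.98582396e-01, -5.28189516e-02,  6.58465364e-03,
         1.84249725e+00],
       [ 4.39170965e-03, -2.05043222e-01, -9.78743066e-01,
         1.30238844e+03],
       [ 0.00000000e+00,  0.00000000e+00
[... 278 characters left out ...]
+00]]
scene {'fx': 619.7376285243554, 'fy': 619.7376285243554, 'cx': 324.7580804535014, 'cy': 238.91306806916614, 'pose': array([[-7.02296425e-01,  5.56862575e-01, -4.43490479e-01,
         1.15626357e+03],
       [ 7.11877591e-01,  5.52128028e-01, -4.34033336e-01,
         6.26690467e+02],
       [ 3.16660243e-03, -6.20530994e-01, -7.84175528e-01,
         1.21334994e+03],
       [ 0.00000000e+00,  0.00000000e+00,  0.00000000e+00,
         1.00000000e+00]])} [[-7.020000e-01  5.570000e-01 -4.430000e-01  1.156264e+03]
 [ 7.120000e-01  5.520000e-01 -4.340000e-01  6.266900e+02]
 [ 3.000000e-03 -6.210000e-01 -7.840000e-01  1.213350e+03]
 [ 0.000000e+00  0.000000e+00  0.000000e+00  1.000000e+00]]
```

View pics/top0.png

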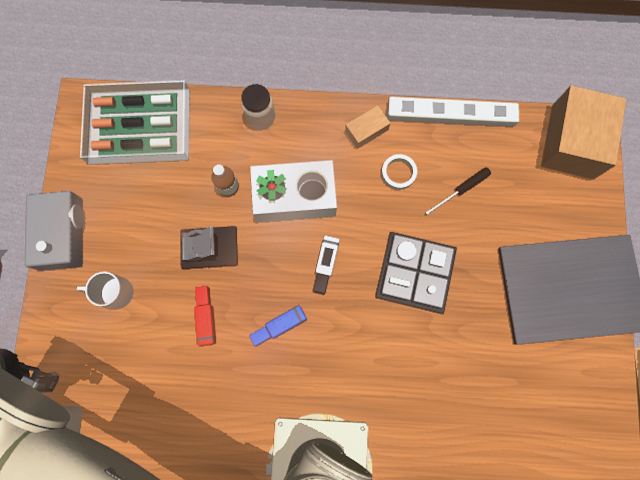

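View pics/scene0.png

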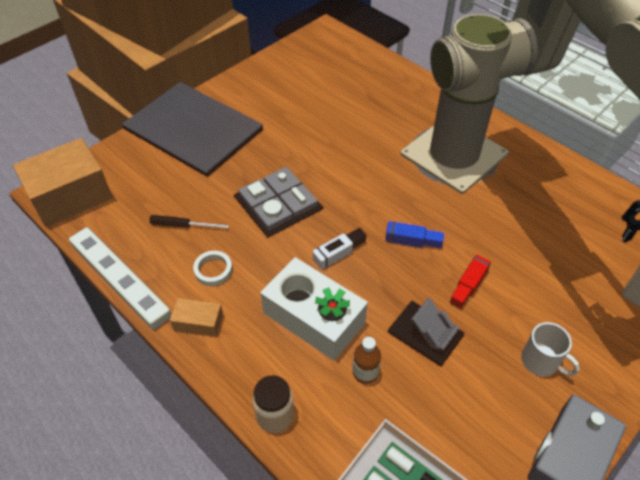

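The top view shows three logger-shaped things: silver with a black head at (326,265), blue at (278,326) and red at (204,316). I choose the silver one. The dock is at (209,247), the trough at (293,190) with its empty well at (312,186), and the panel at (416,272): big round top-left (407,250), square top-right (438,258), bar bottom-left (399,282), small bottom-right (431,289).

```bash
python3 - <<'E'
from h import *
im,d,c,P=snap('top');W=cloud(d,c,P)
cr=lambda a,u0,u1,v0,v1:a[v0:v1,u0:u1]
big=np.hstack([cv2.resize(cr(im,300,350,225,305),(375,600),interpolation=cv2.INTER_CUBIC),cv2.resize(cr(im,175,245,220,275),(420,330),interpolation=cv2.INTER_CUBIC).copy() if 0 else cv2.copyMakeBorder(cv2.resize(cr(im,175,245,220,275),(420,330),interpolation=cv2.INTER_CUBIC),0,270,0,0,cv2.BORDER_CONSTANT)])
cv2.imwrite('pics/crop1.png',big)
def rect(m,z,name):
    n,l,s,_=cv2.connectedComponentsWithStats(m.astype(np.uint8));k=1+s[1:,4].argmax();v,u=np.where(l==k)
    p=W[v,u][:,:2]; rc=cv2.minAreaRect(p.astype(np.float32)); print(name,len(p),np.round(rc[0],1),np.round(rc[1],1),round(rc[2],1)); return p
def box(u0,u1,v0,v1):
    m=np.zeros((480,640),bool);m[v0:v1,u0:u1]=1;return m
Z=W[...,2]
print('table',np.median(Z[300:340,350:450]))
rect(box(300,350,225,305)&(Z>8),0,'logger')
rect(box(300,350,225,305)&(Z>33),0,'logger body top'); print(np.percentile(Z[235:262,320:336],[50,90]))
m=box(235,350,150,225);rect(m&(Z>75)&(Z<92),0,'trough top')
rect(box(370,465,225,320)&(Z>4),0,'panel')
rect(box(370,465,225,320)&(Z>26),0,'modules')
for n,(u,v) in dict(big=(407,250),sq=(438,258),bar=(399,282),sm=(431,289)).items():
    rect(box(u-16,u+16,v-16,v+16)&(Z>42),0,n); print(ray(c,P,u,v,48).round(1),Z[v,u])
rect(box(170,245,215,275)&(Z>7)&(Z<19),0,'dockbase');
rect(box(170,245,215,275)&(Z>7),0,'dock all');
rect(box(170,245,215,275)&(Z>20),0,'channel');
print(Z[226:272:4,178:242:4].round(0).astype(int))
rect(box(205,242,155,200)&(Z>15),0,'bottle');
# well circle
g=(Z<80)&box(290,335,165,208); rect(g&(Z>10),0,'well')
E
```

```text
table -0.9970510315542924
logger 880 [404.7  14.5] [ 46.6 274.6] 85.6
logger body top 736 [404.5  14.6] [ 45.7 274.3] 85.8
[37.970997   42.02498251]
trough top 2812 [647.9  99.2] [122.8 200.1] 7.5
panel 4708 [ 392.7 -176.6] [208.5 384.9] 63.8
modules 851 [ 375.4 -134.1] [ 93.9 336.1] 23.2
big 265 [405.3 -89.4] [ 42.9 330.3] 49.4
[ 515.  -184.9   48. ] 47.296902027600254
sq 206 [ 383.  -144.9] [ 45.8 372.4] 45.6
[ 499.3 -260.1   48. ] 39.896238925251055
bar 115 [ 437.8 -168.1] [49.  14.1] 79.8
[ 436.1 -167.5   48. ] 48.691805288106934
sm 54 [ 350.8 -123.1] [ 18.  301.3] 30.7
[ 423.4 -244.2   48. ] 49.32435132756609
dockbase 1199 [502.7 304.4] [100.7 141.4] 7.4
dock all 2220 [438.  173.4] [460.4 155.4] 63.6
channel 996 [418.9 172.3] [446.7 100.6] 60.8
[[-2 -1 -1  3  2 -3  3  3 -1 -1  2 -2 -2 -4 10 -4]
 [-3 12 12 20 62 65 58 75 84 16 15  8 13 16 14  0]
 [ 2 45 45 51 57 55 66 72 90 47 10 19 11 15 16 -1]
 [ 1 43 38 31 38 48 58 71 88 50 12 14 15 13  6  1]
 [-3 44 43 38 36 50 56 71 83 51 16 15 13 14 14 -2]
 [-2 49 39 32 36 46 61 73 88 50 15 12 10 13  8  1]
 [-1 45 44 26 36 49 60 69 86 47 14 15 10 15 14 -4]
 [-3 53 43 31 61 72 60 69 84 44 10 12 11 12  7  1]
 [-5 43 45 54 54 55 45 13 10 13 16 15 16 13 13 -5]
 [ 2 14 13 13 12 16 15 15 18 12 14 13 16 11 12 -5]
 [-2 10  8 14 13 18 16 11 10 12 10  7  4  1 -6 -3]
 [-2 -3  3  2 -2 -1 -2 -5  0 -3 -3 -4  1  1 -1  2]]
bottle 608 [468.4 154.9] [504.4  55.7] 30.8
well 684 [656.1  55.1] [74.8 72.9] 27.2
```

View pics/crop1.png

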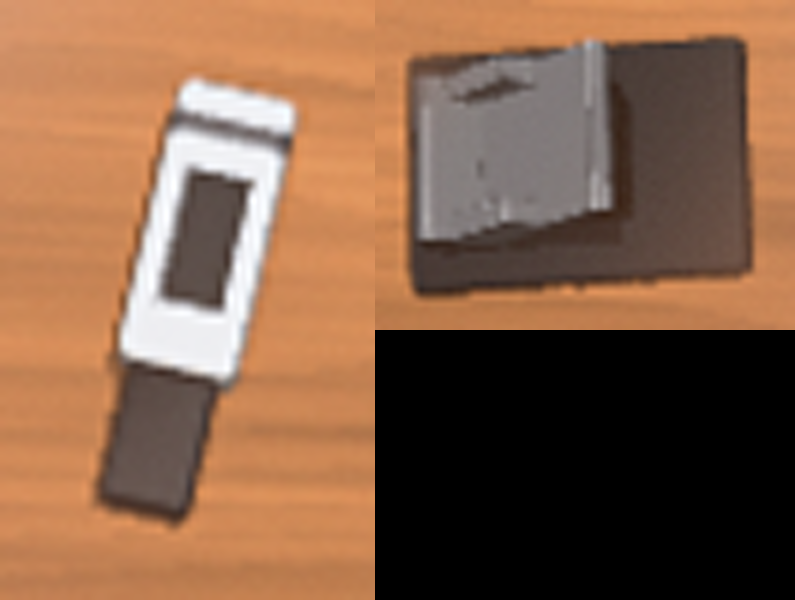

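The crop confirms the choice: silver body, dark band near the far (foot) end, black head towards the robot. The dock's stop is on its left (+y), and the channel rises to the right (-y).

```bash
python3 - <<'E'
from h import *
f=np.load('top0.npz');im,d,P=f['im'],f['d'],f['P'];c=r.camera_params('top');W=cloud(d,c,P)
Z=W[...,2].copy();Z[(d<100)|(Z>250)]=-99
def rect(u0,u1,v0,v1,lo,hi,name):
    m=np.zeros((480,640),np.uint8);m[v0:v1,u0:u1]=((Z>lo)&(Z<hi))[v0:v1,u0:u1]
    n,l,s,_=cv2.connectedComponentsWithStats(m);k=1+s[1:,4].argmax();v,u=np.where(l==k)
    p=W[v,u]; rc=cv2.minAreaRect(p[:,:2].astype(np.float32)); print(name,len(p),np.round(rc[0],1),np.round(rc[1],1),round(rc[2],1),'z',np.median(p[:,2]).round(1)); return p
rect(300,350,225,305,8,60,'logger');rect(300,350,225,305,33,60,'logger body top')
rect(370,465,225,320,4,60,'panel');rect(370,465,225,320,24,60,'modules')
for n,(u,v) in dict(big=(407,250),sq=(438,258),bar=(399,282),sm=(431,289)).items(): rect(u-15,u+15,v-15,v+15,41,60,n)
rect(170,245,215,280,6,120,'dock all')
ch=rect(170,245,215,280,22,120,'channel')
rect(235,350,150,225,75,92,'trough');rect(205,242,155,200,100,150,'bottle top')
w=rect(290,335,165,208,5,75,'well')
# floor plane in dock frame
a=np.radians(7.4);o=np.array([502.7,304.4]);q=ch.copy();e=ch[:,:2]-o
q[:,0]=e@[np.cos(a),np.sin(a)];q[:,1]=e@[-np.sin(a),np.cos(a)]
for lo,hi in((40,50),(50,60),(60,70),(70,80)):
    k=(abs(q[:,0])<20)&(q[:,2]>lo)&(q[:,2]<hi)&(q[:,1]<45);print(k.sum(),np.median(q[k,1]+q[k,2]))
print('chan x',np.percentile(q[:,0],[2,98]),'y',np.percentile(q[:,1],[1,99]),'z',np.percentile(q[:,2],[99]))
E
```

```text
logger 879 [471.8  11.7] [ 40.  140.5] 79.9 z 36.9
logger body top 725 [471.3  11.8] [ 39.9 139.6] 80.0 z 37.7
panel 4713 [ 469.3 -214.2] [174.1 180.5] 80.1 z 29.7
modules 878 [ 423. -245.] [72.4 72.8] 79.3 z 30.7
big 272 [ 514.1 -182.9] [42.7 43.8] 46.8 z 46.2
sq 218 [ 499.3 -259.8] [36.3 37.7] 79.5 z 46.1
bar 120 [ 437.6 -168. ] [48.7 14.3] 79.4 z 46.0
sm 52 [ 422.9 -244.9] [18.1 17.2] 87.3 z 45.9
dock all 2231 [502.8 305.1] [101.3 141.8] 7.6 z 16.2
channel 990 [500.6 320.4] [68.2 86.5] 7.9 z 52.6
trough 2820 [648.   99.3] [123.1 200.1] 7.6 z 83.5
bottle top 156 [664.9 271.5] [26.3 29.8] 29.8 z 127.2
well 624 [662.7  55.7] [62.  59.1] 60.2 z 24.5
59 63.27330019821902
67 63.80724649808199
52 64.00326285456183
53 63.7563428595275
chan x [-33.24570546  32.36242512] y [-25.81170296  56.38480702] z [86.33774829]
```

```bash
python3 -c "
from h import *
print(r.camera_params('wrist'))
print(delta([470,12,230],[180,0,-10]),T()[:3,:3].round(3))"
```

```text
{'fx': 352.97363447980047, 'fy': 352.97363447980047, 'cx': 327.6955362463451, 'cy': 235.03235958573217, 'tool_from_camera': array([[ 1.70354401e-04, -9.55449402e-01, -2.95154895e-01,
         7.47706607e+01],
       [ 9.99999865e-01,  1.80705932e-05,  5.18672883e-04,
         3.47445633e-01],
       [-4.90232072e-04, -2.95154944e-01,  9.55449276e-01,
        -1.43743451e+02],
       [ 0.00000000e+00,  0.00000000e+00,  0.00000000e+00,
         1.00000000e+00]])}
(array([-438. , -428.6,    1. ]), array([-3.0000e-04,  2.1000e-03,  2.9694e+00])) [[-0.94   0.34  -0.001]
 [ 0.34   0.94  -0.001]
 [ 0.    -0.001 -1.   ]]
```

{"method": "jog_arm", "body": {
  "rows": [
    [[-220,-215,0],[0,0,1.49]],
    [[-220,-215,0],[0,0,1.49]],
    [[-220,-215,0],[0,0,1.49]],
    [[-220,-215,0],[0,0,1.49]],
    [[-220,-215,0],[0,0,1.49]],
    [[-438,-428,10],[0,0,1.49]],
    [[-438,-428,10],[0,0,1.49]],
    [[-438,-428,10],[0,0,1.49]],
    [[-438,-428,10],[0,0,1.49]],
    [[-438,-428,10],[0,0,1.49]]
  ],
  "grip": 85
}}

```text
time: 1.15
tool_pos: [421.8, 112.2, 224.4]
tcp_rot: [180.0, -0.0, 74.4]
ft_force: [0.8, 0.6, 0.4]
finger_gap: 84.9
grip_force: 0.0
```

```bash
python3 -c "
from h import *
print(delta([470,12,200],[180,0,-10]))"
```

```text
(array([-83.6,  73.4,  24.4]), array([ 2.0000e-04, -6.0000e-04,  1.4733e+00]))
```

{"method": "jog_arm", "body": {
  "rows": [
    [[-84,73,25],[0,0,1.47]],
    [[-84,73,25],[0,0,1.47]],
    [[-84,73,25],[0,0,1.47]],
    [[-84,73,25],[0,0,1.47]],
    [[-84,73,25],[0,0,1.47]],
    [[-84,73,25],[0,0,1.47]],
    [[-84,73,25],[0,0,1.47]],
    [[-84,73,25],[0,0,1.47]],
    [[-84,73,25],[0,0,1.47]],
    [[-84,73,25],[0,0,1.47]]
  ]
}}

```text
time: 2.15
tool_pos: [469.5, 13.9, 199.1]
tcp_rot: [180.0, 0.0, -9.8]
ft_force: [-0.8, -0.8, 0.1]
finger_gap: 85.3
grip_force: 0.0
```

```bash
cat > wl.py <<'E'
from h import *
im,d,c,P=snap('wrist');W=cloud(d,c,P);Z=W[...,2].copy();Z[d<100]=-99
g=T();R0=np.hypot(W[...,0]-471,W[...,1]-12)<95
m=((Z>10)&(Z<60)&R0).astype(np.uint8)
n,l,s,_=cv2.connectedComponentsWithStats(m);k=1+s[1:,4].argmax();p=W[l==k];rc=cv2.minAreaRect(p[:,:2].astype(np.float32))
print(rc,np.median(p[:,2]),'table',np.median(Z[(Z>-10)&(Z<8)]))
b=p[p[:,2]>36];print(cv2.minAreaRect(b[:,:2].astype(np.float32)))
print(delta([470,12,60],[180,0,-10]),g.round(3))
E
python3 wl.py
```

```text
((474.30706787109375, 11.575542449951172), (40.16197967529297, 138.68240356445312), 79.90816497802734) 40.788689998524376 table 1.2441496112933805
((474.7574462890625, 11.521020889282227), (40.021705627441406, 137.8157958984375), 79.83506774902344)
(array([  0.9,   1.8, 139.1]), array([ 0.0001,  0.0005, -0.0032])) [[ 9.84000e-01 -1.77000e-01 -1.00000e-03  4.69538e+02]
 [-1.77000e-01 -9.84000e-01  0.00000e+00  1.39420e+01]
 [-1.00000e-03  0.00000e+00 -1.00000e+00  1.99105e+02]
 [ 0.00000e+00  0.00000e+00  0.00000e+00  1.00000e+00]]
```

{"method": "jog_arm", "body": {
  "rows": [
    [[1.5,2,50],[0,0,0]],
    [[1.5,2,100],[0,0,0]],
    [[1.5,2,145],[0,0,0]],
    [[1.5,2,175],[0,0,0]],
    [[1.5,2,190],[0,0,0]],
    [[1.5,2,191],[0,0,0]],
    [[1.5,2,191],[0,0,0]]
  ]
}}

```text
time: 2.9
tool_pos: [470.8, 11.7, 8.5]
tcp_rot: [180.0, 0.0, -9.4]
ft_force: [-0.6, 0.1, 0.6]
finger_gap: 85.3
grip_force: 0.0
```

{"method": "jog_arm", "body": {
  "rows": [
    [[0,0,0],[0,0,0]],
    [[0,0,0],[0,0,0]],
    [[0,0,0],[0,0,0]],
    [[0,0,0],[0,0,0]],
    [[0,0,0],[0,0,0]],
    [[0,0,0],[0,0,0]]
  ],
  "grip": 30,
  "force": 40
}}

```text
time: 3.5
tool_pos: [471.9, 11.6, 9.6]
tcp_rot: [-180.0, -0.1, -9.5]
ft_force: [-0.8, -0.4, 6.9]
finger_gap: 39.7
grip_force: 41.4
```

{"method": "jog_arm", "body": {
  "rows": [
    [[0,0,-5],[0,0,0]],
    [[0,0,-20],[0,0,0]],
    [[0,0,-60],[0,0,0]],
    [[0,0,-110],[0,0,0]],
    [[0,0,-160],[0,0,0]],
    [[0,0,-210],[0,0,0]],
    [[0,0,-240],[0,0,0]],
    [[0,0,-240],[0,0,0]]
  ]
}}

```text
time: 4.3
tool_pos: [473.4, 11.6, 254.5]
tcp_rot: [-180.0, -0.5, -9.5]
ft_force: [1.3, -0.4, -2.0]
finger_gap: 39.5
grip_force: 41.1
```

```bash
cat > g.py <<'E'
from h import *
a=np.radians(7.6);A=np.array([[np.cos(a),-np.sin(a),0],[np.sin(a),np.cos(a),0],[0,0,1]])
h=.5**.5;u=A@[0,-h,h];n=A@[0,h,h];dx=A@[1,0,0]
foot=np.array([502.8,305.,0])+A@[0,49,44]
rot=lambda x,y,z:R.from_matrix(np.stack([x,y,z],1)).as_euler('xyz',degrees=True)
layR=rot(-u,dx,-n)          # tool pose for laying
regR=rot(np.cross(dx,-u),dx,-u)
E
python3 - <<'E'
from g import *
print(foot,u,n,layR,regR,r.sense()['finger_gap'],r.sense()['joint_pos'].round(1))
# grasp s=72, TCP d above floor 9
p=foot+72*u-(20-9)*n
print(p,delta(p+120*n,layR),delta(p,layR))
E
```

```text
[496.31943688 353.56956147  44.        ] [ 0.09351939 -0.70089523  0.70710678] [-0.09351939  0.70089523  0.70710678] [180.   45.   97.6] [180.  -45.   97.6] 39.51282966743902 [ -4.8 -13.6 103.1   0.   89.9  94.6]
[504.08154628 295.39525737  87.13351365] (array([ -42. , -366.1,   82.4]), array([-0.7212, -0.5458, -1.7632])) (array([ -18. , -284.9,  167.5]), array([-0.7212, -0.5458, -1.7632]))
```

```bash
python3 - <<'E'
from g import *
p=foot+72*u-(20-9)*n
print(delta(p+140*n,layR))
E
```

```text
(array([ -46.1, -379.6,   68.3]), array([-0.7212, -0.5458, -1.7632]))
```

{"method": "jog_arm", "body": {
  "rows": [
    [[-25,-190,0],[-0.36,-0.27,-0.88]],
    [[-25,-190,0],[-0.36,-0.27,-0.88]],
    [[-25,-190,0],[-0.36,-0.27,-0.88]],
    [[-25,-190,0],[-0.36,-0.27,-0.88]],
    [[-25,-190,0],[-0.36,-0.27,-0.88]],
    [[-46,-380,68],[-0.721,-0.546,-1.763]],
    [[-46,-380,68],[-0.721,-0.546,-1.763]],
    [[-46,-380,68],[-0.721,-0.546,-1.763]],
    [[-46,-380,68],[-0.721,-0.546,-1.763]],
    [[-46,-380,68],[-0.721,-0.546,-1.763]]
  ]
}}

```text
time: 5.3
tool_pos: [484.4, 397.0, 170.0]
tcp_rot: [171.0, 35.9, 67.8]
ft_force: [0.7, -0.3, -4.0]
finger_gap: 39.6
grip_force: 41.5
```

```bash
python3 - <<'E'
from g import *
p=foot+72*u-(20-9)*n
print(delta(p+140*n,layR),r.sense()['joint_pos'].round(1))
E
```

```text
(array([-10. ,   9.3, -11.4]), array([-0.1841, -0.1233, -0.4063])) [ 46.5  43.6  52.8 -22.7 113.   62.4]
```

{"method": "jog_arm", "body": {
  "rows": [
    [[-10,9,-11],[-0.184,-0.123,-0.406]],
    [[-10,9,-11],[-0.184,-0.123,-0.406]],
    [[-10,9,-11],[-0.184,-0.123,-0.406]],
    [[-10,9,-11],[-0.184,-0.123,-0.406]],
    [[-10,9,-11],[-0.184,-0.123,-0.406]],
    [[-10,9,-11],[-0.184,-0.123,-0.406]]
  ]
}}

```text
time: 5.9
tool_pos: [494.3, 389.9, 196.0]
tcp_rot: [178.8, 44.5, 95.9]
ft_force: [-0.1, -0.7, -2.2]
finger_gap: 39.0
grip_force: 41.5
```

```bash
python3 - <<'E'
from g import *
p=foot+72*u-(20-9)*n
print(delta(p+140*n,layR),delta(p,layR),r.sense()['joint_pos'].round(1))
im,d,c,P=snap('scene');W=cloud(d,c,P);cv2.imwrite('pics/sc1.png',cv2.resize(im[180:420,340:620],None,fx=2.5,fy=2.5)[:600,:800])
# wrist check of held logger: points in tool frame
im,d,c,P=snap('wrist');cv2.imwrite('pics/w1.png',im);W=cloud(d,c,P);t=T();q=(W-t[:3,3])@t[:3,:3]
k=(d>50)&(abs(q[...,1])<12)&(q[...,2]<0)&(q[...,2]>-60)&(abs(q[...,0])<120)
print('tool-frame logger x,z',np.percentile(q[k],[1,50,99],axis=0).round(1))
E
```

```text
(array([ 9.7, -3. ,  4.2]), array([ 0.0007, -0.0087, -0.0207])) (array([  8.5,  -3.1, 144.2]), array([ 0.0007, -0.0087, -0.0207])) [ 50.7  42.4  55.2 -33.6 112.3  39.7]
tool-frame logger x,z [[-35.  -11.8 -32.7]
 [ 29.9  -0.  -31.2]
 [ 71.1  11.8 -25.3]]
```

View pics/w1.png

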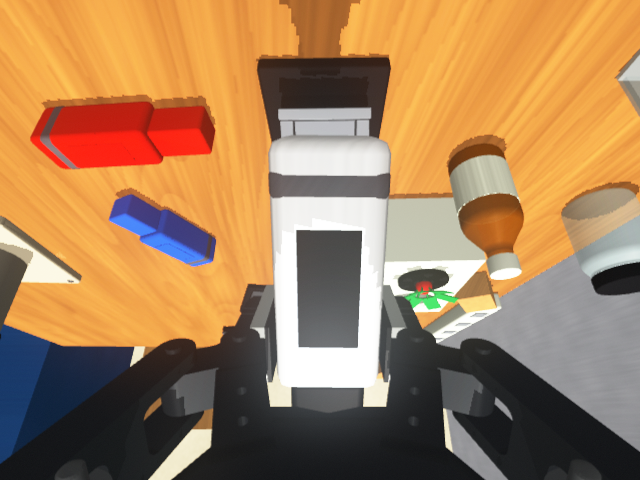

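The wrist view shows the logger held squarely, foot (dark band) away from the camera's hand side, in line with the dock channel behind it at (325,120).

{"method": "jog_arm", "body": {
  "rows": [
    [[5,-3,30],[0,-0.009,-0.021]],
    [[1,-3,60],[0,-0.009,-0.021]],
    [[1,-3,84],[0,-0.009,-0.021]],
    [[1,-3,84],[0,-0.009,-0.021]],
    [[1,-3,84],[0,-0.009,-0.021]],
    [[1,-3,84],[0,-0.009,-0.021]]
  ]
}}

```text
time: 6.6
tool_pos: [499.7, 333.3, 137.1]
tcp_rot: [179.9, 45.0, 97.7]
ft_force: [-0.1, 0.5, -2.2]
finger_gap: 39.2
grip_force: 41.4
```

```bash
python3 - <<'E'
from g import *
p=foot+72*u-(20-9)*n
print(delta(p+60*n+8*u,layR),delta(p,layR))
im,d,c,P=snap('wrist');W=cloud(d,c,P);e=(W-foot)
q=np.stack([e@dx,e@u,e@n],-1) # dock frame about foot: expect floor n=-20, stop s<0
ok=d>50
k=ok&(abs(q[...,0])<15)&(abs(q[...,2]-0)<12)&(abs(q[...,1])<15);print('stop',k.sum(),np.percentile(q[k],[1,50,99],axis=0).round(1) if k.any() else 0)
k=ok&(abs(q[...,0])<45)&(q[...,2]>-8)&(q[...,2]<12)&(q[...,1]<45)&(q[...,1]>-20);print('cheeks/stop',np.percentile(q[k],[1,50,99],axis=0).round(1))
k=ok&(abs(q[...,0])<22)&(q[...,2]>-30)&(q[...,2]<-12)&(q[...,1]<30)&(q[...,1]>3);print('floor',k.sum(),np.percentile(q[k],[1,50,99],axis=0).round(1) if k.any() else 0)
E
```

```text
(array([ 0.4, -0.7,  2.3]), array([ 0.0036, -0.0008,  0.0013])) (array([ 8.4, -0.9, 62.3]), array([ 0.0036, -0.0008,  0.0013]))
stop 1061 [[-14.7  -6.3  -7.8]
 [  0.1  -2.    6.3]
 [ 14.7   1.7   8. ]]
cheeks/stop [[-30.5  -6.2  -5.8]
 [  3.6  -0.5   6. ]
 [ 36.5  17.3   7.9]]
floor 1044 [[-21.2   3.5 -21.1]
 [ -0.    6.9 -19.6]
 [ 21.5  10.8 -17. ]]
```

```bash
python3 - <<'E'
from g import *
im,d,c,P=snap('wrist');W=cloud(d,c,P);e=(W-foot);t=T()
q=np.stack([e@dx,e@u,e@n],-1);ok=d>50
k=ok&(q[...,2]>4)&(q[...,2]<9)&(q[...,1]<0)&(q[...,1]>-5)&(abs(q[...,0])<50);x=q[k][:,0];print('stop top x',np.percentile(x,[0,1,50,99,100]).round(1))
k=ok&(q[...,2]>-7)&(q[...,2]<-2)&(q[...,1]>2)&(q[...,1]<40)&(abs(q[...,0])<40);print('cheek',np.histogram(q[k][:,0],bins=np.arange(-40,41,2)))
l=(W-t[:3,3])@t[:3,:3];k=ok&(l[...,2]<-25)&(l[...,2]>-36)&(l[...,0]>25)&(l[...,0]<75)&(abs(l[...,1])<40);print('logger y',np.percentile(l[k][:,1],[1,50,99]).round(1))
k=ok&(q[...,2]<-29)&(q[...,2]>-70)&(abs(W[...,2]-14)<5)&(abs(q[...,0])<70);b=W[k];print(cv2.minAreaRect(b[:,:2].astype(np.float32)))
E
```

```text
stop top x [-31.  -30.1   2.1  36.1  37. ]
cheek (array([  0,   0,   0,   0,  46,  91,  79,  74,  63,  44,   0,   0,   0,
         0,   0,   0,   0,   0,   0,   0,   0,   0,   0,   0,   0,   0,
         0,   0,   0,   0,   0,   0,   0,  48,  75,  76,  81, 109,  59,
         0]), array([-40, -38, -36, -34, -32, -30, -28, -26, -24, -22, -20, -18, -16,
       -14, -12, -10,  -8,  -6,  -4,  -2,   0,   2,   4,   6,   8,  10,
        12,  14,  16,  18,  20,  22,  24,  26,  28,  30,  32,  34,  36,
        38,  40]))
logger y [-18.2   0.9  20.3]
((504.27288818359375, 313.883056640625), (100.23003387451172, 60.38569641113281), 7.052777290344238)
```

{"method": "jog_arm", "body": {
  "rows": [
    [[0,1,30],[0.003,0,0]],
    [[0,1,50],[0.003,0,0]],
    [[0,1,58],[0.003,0,0]],
    [[3,1,60],[0.003,0,0]],
    [[6,1,61],[0.003,0,0]],
    [[8,1,62],[0.003,0,0]],
    [[8,1,62],[0.003,0,0]],
    [[8,1,62],[0.003,0,0]]
  ]
}}

```text
time: 7.5
tool_pos: [505.6, 295.3, 87.8]
tcp_rot: [-179.9, 45.1, 97.8]
ft_force: [-2.7, -2.2, 6.0]
finger_gap: 39.3
grip_force: 42.1
```

```bash
python3 - <<'E'
from g import *
p=foot+72*u-(20-9)*n
print(delta(p,layR),r.sense()['ft_force'],n)
im,d,c,P=snap('wrist');cv2.imwrite('pics/w2.png',im);W=cloud(d,c,P);e=(W-foot)
q=np.stack([e@dx,e@u,e@n],-1);ok=d>50
k=ok&(abs(q[...,0])<15)&(q[...,2]>12)&(q[...,2]<30)&(q[...,1]<80)&(q[...,1]>-20);print('logger',np.percentile(q[k],[1,50,99],axis=0).round(1))
E
```

```text
(array([ 0.7, -1.5,  0.3]), array([0.0007, 0.0012, 0.0023])) [-2.67909749 -2.23569696  6.00565692] [-0.09351939  0.70089523  0.70710678]
logger [[-14.7   2.   16.8]
 [  0.1  34.9  20.7]
 [ 14.7  78.9  22.2]]
```

View pics/w2.png

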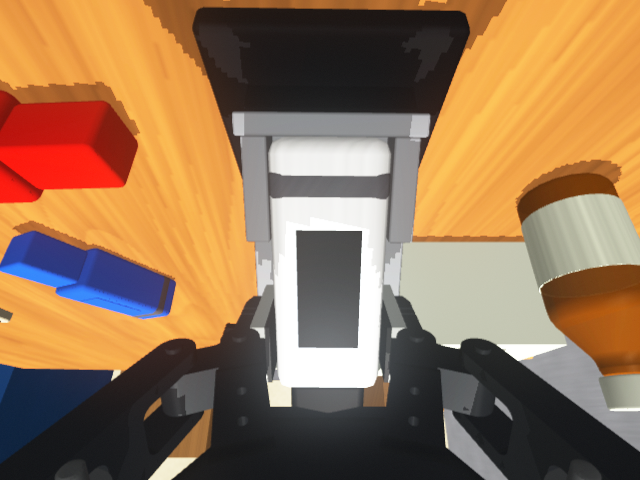

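The logger lies between the cheeks with its foot at the stop (330,138). I let go.

{"method": "jog_arm", "body": {
  "rows": [
    [[0,0,0],[0,0,0]],
    [[0,0,0],[0,0,0]],
    [[0,0,0],[0,0,0]],
    [[0,0,-15],[0,0,0]],
    [[0,0,-50],[0,0,0]],
    [[0,0,-95],[0,0,0]],
    [[0,0,-130],[0,0,0]],
    [[0,0,-150],[0,0,0]],
    [[0,0,-150],[0,0,0]]
  ],
  "grip": 75
}}

```text
time: 8.45
tool_pos: [491.3, 403.3, 195.6]
tcp_rot: [179.9, 44.8, 97.8]
ft_force: [-0.5, -0.1, 0.8]
finger_gap: 75.2
grip_force: 0.0
```

```bash
python3 - <<'E'
from g import *
im,d,c,P=snap('wrist');W=cloud(d,c,P);cv2.imwrite('pics/w3.png',im)
e=(W-foot);q=np.stack([e@dx,e@u,e@n],-1);ok=d>50
k=ok&(abs(q[...,0])<25)&(q[...,2]>12)&(q[...,2]<30)&(q[...,1]<160)&(q[...,1]>-20);print('logger body',np.percentile(q[k],[1,50,99],axis=0).round(1))
k=ok&(abs(q[...,0]-2)<25)&(q[...,2]>9)&(q[...,2]<19)&(q[...,1]<160)&(q[...,1]>102);print('head',np.percentile(q[k],[1,50,99],axis=0).round(1))
print(r.sense()['joint_pos'].round(1),T()[:3,3])
print(delta([430,300,260],[180,0,97.6]),delta([499,-261,90],[180,0,80]))
E
```

```text
logger body [[-17.1   3.   13.8]
 [  2.2  57.7  20. ]
 [ 21.6 138.   22.2]]
head [[-12.8 102.5  12.8]
 [  1.5 120.6  15.3]
 [ 16.4 140.1  16.7]]
[ 51.5  44.1  53.1 -33.7 113.3  38.7] [491.32017498 401.58423274 193.48520323]
(array([-112.3,  -74.6,   18.1]), array([0.001 , 0.7841, 0.0035])) (array([-392.4,  -82.3,  537.6]), array([0.1214, 0.7777, 0.2947]))
```

```bash
python3 - <<'E'
from g import *
print(delta([480,380,280],[180,20,95]),delta([440,100,280],[180,0,85]))
E
```

```text
(array([-75.1, -14.2, -47.2]), array([0.0261, 0.435 , 0.0418])) (array([-267.7,  -91.8,  144.9]), array([0.0872, 0.7808, 0.212 ]))
```

{"method": "jog_arm", "body": {
  "rows": [
    [[-75,-14,-47],[0.026,0.435,0.042]],
    [[-75,-14,-47],[0.026,0.435,0.042]],
    [[-268,-92,145],[0.087,0.781,0.212]],
    [[-268,-92,145],[0.087,0.781,0.212]],
    [[-268,-92,145],[0.087,0.781,0.212]],
    [[-268,-92,145],[0.087,0.781,0.212]],
    [[-268,-92,145],[0.087,0.781,0.212]],
    [[-268,-92,145],[0.087,0.781,0.212]],
    [[-268,-92,145],[0.087,0.781,0.212]],
    [[-268,-92,145],[0.087,0.781,0.212]]
  ],
  "grip": 0
}}

```text
time: 9.5
tool_pos: [438.9, 96.7, 278.5]
tcp_rot: [-179.8, 0.1, 84.7]
ft_force: [0.2, 0.7, 1.2]
finger_gap: -0.1
grip_force: 0.0
```

```bash
python3 - <<'E'
from g import *
print(delta([470,-215,200],[180,0,80]),r.sense()['joint_pos'].round(1))
E
```

```text
(array([-307.3,   60.1,   79.2]), array([-0.0028,  0.0027,  0.0817])) [ 6.000e+00 -1.710e+01  1.036e+02 -1.000e-01  9.370e+01  1.130e+01]
```

{"method": "jog_arm", "body": {
  "rows": [
    [[-307,60,79],[0,0,0.082]],
    [[-307,60,79],[0,0,0.082]],
    [[-307,60,79],[0,0,0.082]],
    [[-307,60,79],[0,0,0.082]],
    [[-307,60,79],[0,0,0.082]],
    [[-307,60,79],[0,0,0.082]],
    [[-307,60,79],[0,0,0.082]],
    [[-307,60,79],[0,0,0.082]],
    [[-307,60,79],[0,0,0.082]]
  ]
}}

```text
time: 10.4
tool_pos: [472.0, -211.9, 200.2]
tcp_rot: [-179.8, 0.1, 80.2]
ft_force: [-0.7, 1.1, -0.5]
finger_gap: 0.4
grip_force: 0.0
```

```bash
python3 - <<'E'
from g import *
im,d,c,P=snap('wrist');W=cloud(d,c,P);Z=W[...,2].copy();Z[d<50]=-99
m=((Z>42)&(Z<55)&(W[...,1]<-120)&(W[...,1]>-310)&(W[...,0]>370)&(W[...,0]<560)).astype(np.uint8)
n_,l,s,_=cv2.connectedComponentsWithStats(m)
for k in range(1,n_):
    if s[k,4]>80:
        p=W[l==k];rc=cv2.minAreaRect(p[:,:2].astype(np.float32));print(s[k,4],np.round(rc[0],1),np.round(rc[1],1),round(rc[2],1),np.median(p[:,2]).round(1))
print(T()[:3,3],delta([499,-260,80],[180,0,80]))
E
```

```text
1023 [ 440.2 -169.5] [49.8 14.1] 79.4 48.9
2356 [ 516.9 -184. ] [45.  45.2] 81.7 49.2
1534 [ 502.2 -260.1] [35.8 36.1] 79.8 49.1
392 [ 425.9 -245.7] [18.9 19.3] 33.1 49.0
[ 472.25212519 -211.51123596  200.79300521] (array([-43.1,  34.9, 120.8]), array([-0.0026,  0.0017,  0.0051]))
```

{"method": "jog_arm", "body": {
  "rows": [
    [[-43,37,50],[0,0,0]],
    [[-43,37,100],[0,0,0]],
    [[-43,37,130],[0,0,0]],
    [[-43,37,145],[0,0,0]],
    [[-43,37,152],[0,0,0]],
    [[-43,37,156],[0,0,0]],
    [[-43,37,159],[0,0,0]],
    [[-43,37,160],[0,0,0]],
    [[-43,37,160],[0,0,0]]
  ]
}}

```text
time: 11.35
tool_pos: [502.5, -262.7, 43.6]
tcp_rot: [179.9, 0.2, 80.2]
ft_force: [1.7, 1.9, 3.5]
finger_gap: 0.1
grip_force: 1.9
```

{"method": "jog_arm", "body": {
  "rows": [
    [[0,0,1.5],[0,0,0]],
    [[0,0,3],[0,0,0]],
    [[0,0,3.5],[0,0,0]],
    [[0,0,3.5],[0,0,0]]
  ]
}}

```text
time: 11.75
tool_pos: [502.5, -262.9, 41.6]
tcp_rot: [179.9, 0.2, 80.2]
ft_force: [-5.9, 6.4, 24.5]
finger_gap: 0.2
grip_force: 12.4
```

{"method": "jog_arm", "body": {
  "rows": [
    [[0,0,-8],[0,0,0]],
    [[0,0,-25],[0,0,0]],
    [[0,0,-45],[0,0,0]],
    [[30,-29,-45],[0,0,0]],
    [[60,-57,-45],[0,0,0]],
    [[82,-78,-45],[0,0,0]],
    [[82,-78,-45],[0,0,0]],
    [[82,-78,-45],[0,0,0]],
    [[82,-78,-45],[0,0,0]]
  ]
}}

```text
time: 12.65
tool_pos: [438.6, -168.9, 83.4]
tcp_rot: [-180.0, 0.2, 80.2]
ft_force: [0.2, -0.1, 0.6]
finger_gap: 0.0
grip_force: 0.0
```

```bash
python3 - <<'E'
from g import *
print(r.sense()['ft_force'],T()[:3,3],delta([439.5,-169,42],[180,0,80]))
im,d,c,P=snap('top');W=cloud(d,c,P);cv2.imwrite('pics/t2.png',im)
E
```

```text
[ 0.22808702 -0.124511    0.60088369] [ 438.59519361 -168.86591816   83.35729751] (array([ 0.2,  0.9, 41.4]), array([-0.0003,  0.0036,  0.0036]))
```

{"method": "jog_arm", "body": {
  "rows": [
    [[0,1,20],[0,0,0]],
    [[0,1,30],[0,0,0]],
    [[0,1,36],[0,0,0]],
    [[0,1,40],[0,0,0]],
    [[0,1,42],[0,0,0]],
    [[0,1,43.5],[0,0,0]],
    [[0,1,43.5],[0,0,0]],
    [[0,1,43.5],[0,0,0]]
  ]
}}

```text
time: 13.5
tool_pos: [438.8, -168.6, 41.6]
tcp_rot: [-179.9, 0.2, 80.2]
ft_force: [-14.2, 4.6, 25.2]
finger_gap: 0.2
grip_force: 12.6
```

{"method": "jog_arm", "body": {
  "rows": [
    [[0,0,-8],[0,0,0]],
    [[0,0,-25],[0,0,0]],
    [[0,0,-70],[0,0,0]],
    [[0,0,-120],[0,0,0]],
    [[0,0,-170],[0,0,0]],
    [[0,0,-190],[0,0,0]],
    [[0,0,-190],[0,0,0]]
  ],
  "grip": 75
}}

```text
time: 14.2
tool_pos: [441.6, -169.0, 234.6]
tcp_rot: [179.6, 0.3, 80.2]
ft_force: [0.6, 0.3, -0.8]
finger_gap: 74.9
grip_force: 0.0
```

```bash
python3 - <<'E'
from g import *
f2=foot+2*dx
print(delta(f2+233*u,regR),delta(f2+103*u,regR),f2+233*u,T()[:3,3])
E
```

```text
(array([367.8,  16.1,  24. ]), array([ 0.1249,  0.7857, -0.2852])) (array([456. , -12. , 115.2]), array([ 0.1249,  0.7857, -0.2852])) [520.09188592 190.52548563 208.75588002] [ 441.64048033 -169.01513733  234.60043911]
```

{"method": "jog_arm", "body": {
  "rows": [
    [[180,8,0],[0.06,0.4,-0.14]],
    [[180,8,0],[0.06,0.4,-0.14]],
    [[180,8,0],[0.06,0.4,-0.14]],
    [[180,8,0],[0.06,0.4,-0.14]],
    [[368,16,24],[0.125,0.786,-0.285]],
    [[368,16,24],[0.125,0.786,-0.285]],
    [[368,16,24],[0.125,0.786,-0.285]],
    [[368,16,24],[0.125,0.786,-0.285]],
    [[368,16,24],[0.125,0.786,-0.285]],
    [[368,16,24],[0.125,0.786,-0.285]]
  ]
}}

```text
time: 15.2
tool_pos: [516.4, 192.8, 202.7]
tcp_rot: [-179.2, -45.3, 97.1]
ft_force: [-0.0, -0.2, 0.3]
finger_gap: 75.2
grip_force: 0.0
```

```bash
python3 - <<'E'
from g import *
f2=foot+2*dx
print(delta(f2+233*u,regR),r.sense()['joint_pos'].round(1))
im,d,c,P=snap('wrist');W=cloud(d,c,P);cv2.imwrite('pics/w4.png',im);e=(W-foot)
q=np.stack([e@dx,e@u,e@n],-1);ok=d>50
k=ok&(abs(q[...,0])<25)&(abs(q[...,2])<25)&(q[...,1]<150)&(q[...,1]>130);print('head end',k.sum(),np.percentile(q[k],[1,50,99],axis=0).round(1))
E
```

```text
(array([ 2.4,  3.3, -6.2]), array([-0.008 , -0.0057, -0.0063])) [-11.9   7.1 100.4  41.9  91.2 -25.6]
head end 1904 [[-12.8 131.  -13.8]
 [  1.6 141.3   2.4]
 [ 16.  142.9  15.2]]
```

View pics/w4.png

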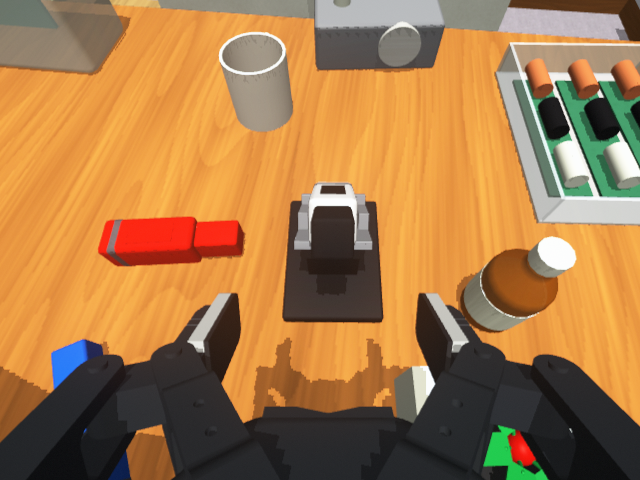

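The wrist view shows the black head end at (333,240) pointing at the gripper, midway between the fingers (215 and 445).

{"method": "jog_arm", "body": {
  "rows": [
    [[3,3,0],[-0.008,-0.006,-0.006]],
    [[3,3,25],[-0.008,-0.006,-0.006]],
    [[3,3,55],[-0.008,-0.006,-0.006]],
    [[3,3,60],[-0.008,-0.006,-0.006]],
    [[3,3,60],[-0.008,-0.006,-0.006]]
  ]
}}

```text
time: 15.75
tool_pos: [513.8, 236.6, 164.1]
tcp_rot: [179.8, -45.0, 97.6]
ft_force: [0.2, 0.3, 0.9]
finger_gap: 75.0
grip_force: 0.0
```

```bash
python3 - <<'E'
from g import *
print(delta(foot+1.7*dx+.5*n+104*u,regR))
E
```

```text
(array([-0.8, -0.4, 64.6]), array([0.0025, 0.0008, 0.0003]))
```

{"method": "jog_arm", "body": {
  "rows": [
    [[-1,0,30],[0.002,0,0]],
    [[-1,0,55],[0.002,0,0]],
    [[-1,0,64],[0.002,0,0]],
    [[-1,0,65],[0.002,0,0]],
    [[-1,0,65],[0.002,0,0]]
  ]
}}

```text
time: 16.25
tool_pos: [509.4, 281.0, 118.7]
tcp_rot: [179.8, -44.9, 97.7]
ft_force: [0.1, -0.4, 0.6]
finger_gap: 74.8
grip_force: 0.0
```

{"method": "jog_arm", "body": {
  "rows": [
    [[0,0,0],[0,0,0]],
    [[0,0,0],[0,0,0]],
    [[0,0,0],[0,0,0]],
    [[0,0,0],[0,0,0]],
    [[0,0,0],[0,0,0]],
    [[0,0,0],[0,0,0]]
  ],
  "grip": 20,
  "force": 45
}}

```text
time: 16.85
tool_pos: [508.8, 281.3, 118.2]
tcp_rot: [179.9, -45.0, 97.7]
ft_force: [-2.3, -6.3, 5.3]
finger_gap: 29.6
grip_force: 44.1
```

{"method": "jog_arm", "body": {
  "rows": [
    [[2,0,0],[0,0,0]],
    [[4,0,-5],[0,0,0]],
    [[5,0,-20],[0,0,0]],
    [[5,0,-50],[0,0,0]],
    [[5,0,-90],[0,0,0]],
    [[5,0,-130],[0,0,0]],
    [[25,0,-150],[0,0,0]],
    [[45,0,-170],[0,0,0]],
    [[45,0,-170],[0,0,0]]
  ]
}}

```text
time: 17.75
tool_pos: [522.0, 193.1, 274.9]
tcp_rot: [179.3, -44.9, 98.1]
ft_force: [0.7, -0.7, -1.2]
finger_gap: 29.3
grip_force: 45.0
```

```bash
python3 - <<'E'
from g import *
print(T()[:3,3],delta([560,150,275],[180,0,97.6]),delta([654,55,275],[180,0,97.6]))
im,d,c,P=snap('wrist');W=cloud(d,c,P);cv2.imwrite('pics/w5.png',im)
E
```

```text
[522.02139703 193.14134931 274.85259123] (array([-34. ,  32. , -33.6]), array([ 0.0089, -0.7829,  0.0027])) (array([-110. ,  112.7, -108.2]), array([ 0.0089, -0.7829,  0.0027]))
```

{"method": "jog_arm", "body": {
  "rows": [
    [[-34,32,-34],[0.009,-0.783,0]],
    [[-34,32,-34],[0.009,-0.783,0]],
    [[-34,32,-34],[0.009,-0.783,0]],
    [[-34,32,-34],[0.009,-0.783,0]],
    [[-34,32,-34],[0.009,-0.783,0]],
    [[-110,113,-108],[0.009,-0.783,0]],
    [[-110,113,-108],[0.009,-0.783,0]],
    [[-110,113,-108],[0.009,-0.783,0]],
    [[-110,113,-108],[0.009,-0.783,0]],
    [[-110,113,-108],[0.009,-0.783,0]]
  ]
}}

```text
time: 18.8
tool_pos: [651.5, 55.6, 265.7]
tcp_rot: [-179.3, -0.1, 97.7]
ft_force: [-0.2, 0.3, -1.9]
finger_gap: 29.1
grip_force: 47.0
```

```bash
python3 - <<'E'
from g import *
print(T()[:3,3],delta([654,55,275],[180,0,97.6]))
im,d,c,P=snap('wrist');W=cloud(d,c,P);cv2.imwrite('pics/w6.png',im);Z=W[...,2];t=T()
q=(W-t[:3,3])@t[:3,:3]
for lo,hi in((0,20),(20,50),(50,80),(80,110)):
    k=(d>50)&(abs(q[...,0])<40)&(abs(q[...,1])<40)&(q[...,2]>lo)&(q[...,2]<hi);print(lo,k.sum(),np.percentile(q[k],[1,50,99],axis=0).round(1).tolist() if k.any() else 0)
# well via white-trough top plane hole
k=(d>50)&(Z>15)&(Z<78)&(np.hypot(W[...,0]-654,W[...,1]-55)<45)
print(k.sum(),cv2.minEnclosingCircle(W[k][:,:2].astype(np.float32)),np.median(Z[k]))
k=(d>50)&(Z>80)&(Z<92)&(abs(W[...,0]-648)<90)&(abs(W[...,1]-99)<130);print(cv2.minAreaRect(W[k][:,:2].astype(np.float32)))
E
```

```text
[651.54876333  55.62955929 265.66931495] (array([-0.9,  2.2, -9.4]), array([-0.0115, -0.0026,  0.0023]))
0 2234 [[4.3, -18.8, 0.3], [14.8, 0.5, 9.4], [18.4, 20.0, 19.5]]
20 1232 [[14.9, -17.9, 20.3], [18.2, 0.4, 32.6], [18.9, 19.1, 49.7]]
50 743 [[14.4, -18.1, 50.2], [18.2, 0.4, 63.0], [18.9, 19.2, 79.2]]
80 376 [[15.0, -18.1, 80.4], [17.9, 1.0, 88.1], [18.4, 19.3, 98.9]]
2336 ((656.63330078125, 53.57423782348633), 35.634281158447266) 25.82329199714411
((650.4253540039062, 98.82621002197266), (120.40074920654297, 200.23611450195312), 7.726644515991211)
```

View pics/w6.png

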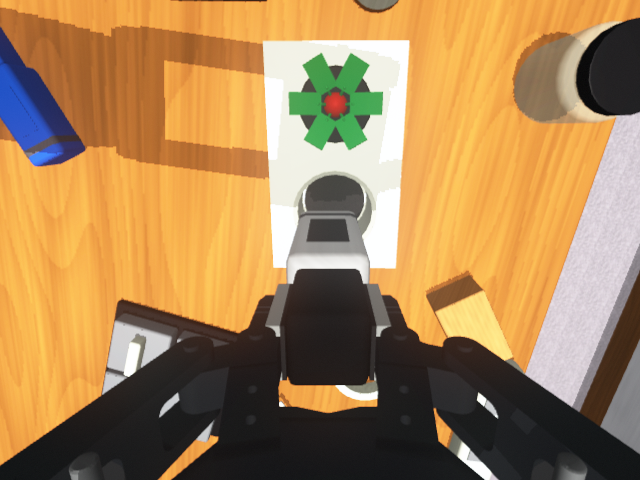

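The wrist view shows the logger hanging vertical, its foot seen just before the well at (335,200). The well is clear and the seedling is at (335,103).

{"method": "jog_arm", "body": {
  "rows": [
    [[-0.5,4,0],[-0.011,0,0]],
    [[-0.5,4,30],[-0.011,0,0]],
    [[-0.5,4,55],[-0.011,0,0]],
    [[-0.5,4,60],[-0.011,0,0]],
    [[-0.5,4,60],[-0.011,0,0]]
  ]
}}

```text
time: 19.35
tool_pos: [654.8, 57.0, 207.5]
tcp_rot: [179.9, -0.1, 97.8]
ft_force: [0.3, 1.1, -1.1]
finger_gap: 29.2
grip_force: 46.9
```

```bash
python3 - <<'E'
from g import *
im,d,c,P=snap('wrist');W=cloud(d,c,P);Z=W[...,2];t=T();q=(W-t[:3,3])@t[:3,:3]
k=(d>50)&(Z>80)&(Z<92)&(abs(W[...,0]-648)<90)&(abs(W[...,1]-99)<130);rc=cv2.minAreaRect(W[k][:,:2].astype(np.float32));print(rc)
b=np.radians(rc[2]);w=np.array(rc[0])+45*np.array([np.sin(b),-np.cos(b)]);print('well',w)
k=(d>50)&(q[...,0]>0)&(abs(q[...,0])<30)&(abs(q[...,1])<30)&(q[...,2]>20)&(q[...,2]<110);m=np.percentile(q[k],[1,50,99],axis=0);print(m.round(1))
lc=t[:3,:3]@np.array([m[1,0]-20,(m[0,1]+m[2,1])/2,0])+t[:3,3];print('logger',lc,'shift',t[:3,:3].T@np.array([w[0]-lc[0],w[1]-lc[1],0]),delta([656,55,127],[180,0,97.6]))
E
```

```text
((650.5587158203125, 98.54798126220703), (120.57828521728516, 200.91256713867188), 7.691259384155273)
well [656.58129113  53.952818  ]
[[ 15.6 -19.2  20.5]
 [ 19.1  -0.7  47.8]
 [ 19.8  18.   96.4]]
logger [655.26510584  55.83403615 209.15398475] shift [-2.04275623e+00  1.04807989e+00  9.88871453e-04] (array([-2. , -0.4, 82.2]), array([ 0.0044, -0.0018,  0.0038]))
```

Only about 2 mm off; correct that and lower.

{"method": "jog_arm", "body": {
  "rows": [
    [[-2,1,15],[0.003,0,0]],
    [[-2,1,35],[0.003,0,0]],
    [[-2,1,55],[0.003,0,0]],
    [[-2,1,68],[0.003,0,0]],
    [[-2,1,74],[0.003,0,0]],
    [[-2,1,77],[0.003,0,0]],
    [[-2,1,78],[0.003,0,0]],
    [[-2,1,78],[0.003,0,0]]
  ]
}}

```text
time: 20.2
tool_pos: [658.0, 54.6, 131.4]
tcp_rot: [179.9, -0.1, 97.8]
ft_force: [-0.3, 0.0, -2.6]
finger_gap: 29.6
grip_force: 46.9
```

{"method": "jog_arm", "body": {
  "rows": [
    [[0,0,1],[0,0,0]],
    [[0,0,2],[0,0,0]],
    [[0,0,2],[0,0,0]],
    [[0,0,2],[0,0,0]]
  ]
}}

```text
time: 20.6
tool_pos: [657.5, 54.7, 128.5]
tcp_rot: [179.9, -0.1, 97.8]
ft_force: [-0.0, -0.0, -2.5]
finger_gap: 29.2
grip_force: 46.9
```

{"method": "jog_arm", "body": {
  "rows": [
    [[0,0,0.7],[0,0,0]],
    [[0,0,1.4],[0,0,0]],
    [[0,0,1.5],[0,0,0]],
    [[0,0,1.5],[0,0,0]]
  ]
}}

```text
time: 21.0
tool_pos: [657.4, 54.7, 126.8]
tcp_rot: [180.0, -0.1, 97.8]
ft_force: [-0.3, 0.3, -2.4]
finger_gap: 29.5
grip_force: 46.9
```

{"method": "jog_arm", "body": {
  "rows": [
    [[0,0,0.7],[0,0,0]],
    [[0,0,1.4],[0,0,0]],
    [[0,0,1.5],[0,0,0]],
    [[0,0,1.5],[0,0,0]]
  ]
}}

```text
time: 21.4
tool_pos: [657.6, 54.7, 126.6]
tcp_rot: [179.9, -0.1, 97.8]
ft_force: [-3.2, 0.2, 5.4]
finger_gap: 29.4
grip_force: 48.0
```

The foot is on the floor (5 N, from -2.4 N). Let go and rise.

{"method": "jog_arm", "body": {
  "rows": [
    [[0,0,0],[0,0,0]],
    [[0,0,0],[0,0,0]],
    [[0,0,0],[0,0,0]],
    [[0,0,-8],[0,0,0]],
    [[0,0,-30],[0,0,0]],
    [[0,0,-70],[0,0,0]],
    [[0,0,-115],[0,0,0]],
    [[0,0,-150],[0,0,0]],
    [[0,0,-150],[0,0,0]]
  ],
  "grip": 70
}}

```text
time: 22.3
tool_pos: [660.3, 54.4, 284.3]
tcp_rot: [179.2, -0.0, 97.8]
ft_force: [0.5, -0.3, 1.8]
finger_gap: 70.0
grip_force: 0.0
```

```bash
python3 - <<'E'
from g import *
im,d,c,P=snap('wrist');cv2.imwrite('pics/w7.png',im);W=cloud(d,c,P);Z=W[...,2]
k=(d>50)&(Z>155)&(Z<175)&(np.hypot(W[...,0]-657,W[...,1]-54)<45);print(cv2.minAreaRect(W[k][:,:2].astype(np.float32)),np.percentile(Z[k],[1,50,99]))
print(T()[:3,3],delta([516,-184,270],[180,0,80]),delta([516,-184,80],[180,0,80]))
E
```

```text
((658.392822265625, 53.907737731933594), (29.565128326416016, 29.936269760131836), 8.403654098510742) [155.74450788 163.97259081 165.85353756]
[659.25520605  54.41952186 280.60456867] (array([-216.8, -174.3,    8.9]), array([ 0.0087, -0.0021,  0.3104])) (array([-217. , -176. ,  198.9]), array([ 0.0087, -0.0021,  0.3104]))
```

View pics/w7.png

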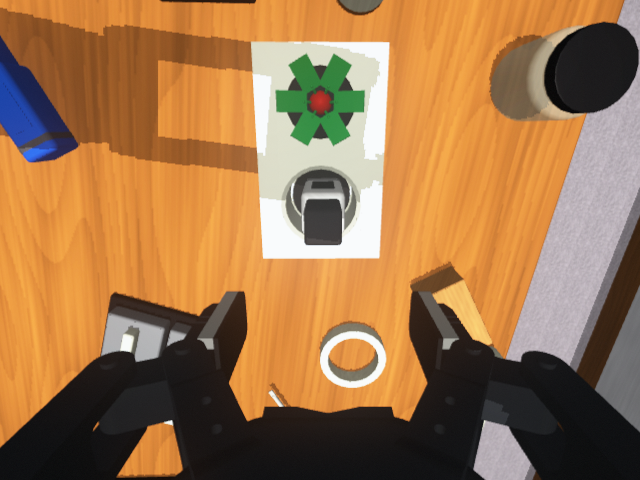

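The logger stands upright in the well, its head at (322,222) and its top level at 164 mm. Next is the large round key.

{"method": "jog_arm", "body": {
  "rows": [
    [[-217,-174,9],[0.009,0,0.31]],
    [[-217,-174,9],[0.009,0,0.31]],
    [[-217,-174,9],[0.009,0,0.31]],
    [[-217,-174,9],[0.009,0,0.31]],
    [[-217,-174,9],[0.009,0,0.31]],
    [[-217,-174,9],[0.009,0,0.31]],
    [[-217,-175,60],[0.009,0,0.31]],
    [[-217,-176,110],[0.009,0,0.31]],
    [[-217,-176,160],[0.009,0,0.31]],
    [[-217,-176,195],[0.009,0,0.31]]
  ],
  "grip": 0
}}

```text
time: 23.35
tool_pos: [509.5, -183.0, 75.0]
tcp_rot: [-179.2, -0.1, 80.0]
ft_force: [-0.1, 0.4, 0.3]
finger_gap: 0.1
grip_force: 0.0
```

```bash
python3 -c "
from g import *
r.snapshot('wrist');r.snapshot('wrist')
print(T()[:3,3],delta([516,-184,41.5],[180,0,80]))"
```

```text
[ 506.76293199 -181.52591526   72.3121667 ] (array([-1. , 10.2, 30.6]), array([-0.0215, -0.0041,  0.0001]))
```

{"method": "jog_arm", "body": {
  "rows": [
    [[-1,10,8],[-0.021,0,0]],
    [[-1,10,15],[-0.021,0,0]],
    [[-1,10,21],[-0.021,0,0]],
    [[-1,10,25],[-0.021,0,0]],
    [[-1,10,28],[-0.021,0,0]],
    [[-1,10,30],[-0.021,0,0]],
    [[-1,10,31.5],[-0.021,0,0]],
    [[-1,10,31.5],[-0.021,0,0]]
  ]
}}

```text
time: 24.25
tool_pos: [521.9, -186.8, 48.3]
tcp_rot: [179.3, -0.0, 80.0]
ft_force: [-0.7, -0.5, -0.5]
finger_gap: 0.1
grip_force: 0.0
```

{"method": "jog_arm", "body": {
  "rows": [
    [[0,-5,-1],[0.012,0,0]],
    [[0,-5,-1],[0.012,0,0]],
    [[0,-5,-1],[0.012,0,0]],
    [[0,-5,0],[0.012,0,0]]
  ]
}}

```text
time: 24.65
tool_pos: [517.1, -185.9, 48.4]
tcp_rot: [179.9, -0.0, 80.0]
ft_force: [-0.2, -0.3, -0.1]
finger_gap: 0.4
grip_force: 0.0
```

{"method": "jog_arm", "body": {
  "rows": [
    [[0,0,2],[0,0,0]],
    [[0,0,4],[0,0,0]],
    [[0,0,6],[0,0,0]],
    [[0,0,7],[0,0,0]],
    [[0,0,7],[0,0,0]]
  ]
}}

```text
time: 25.15
tool_pos: [517.2, -186.0, 42.0]
tcp_rot: [179.9, -0.0, 80.0]
ft_force: [-3.5, 1.4, 9.3]
finger_gap: -0.1
grip_force: 4.5
```

{"method": "jog_arm", "body": {
  "rows": [
    [[0,0,1.2],[0,0,0]],
    [[0,0,1.5],[0,0,0]],
    [[0,0,1.5],[0,0,0]]
  ]
}}

```text
time: 25.45
tool_pos: [517.4, -186.0, 41.7]
tcp_rot: [179.9, -0.0, 80.0]
ft_force: [-8.3, 3.0, 21.8]
finger_gap: 0.1
grip_force: 10.3
```

{"method": "jog_arm", "body": {
  "rows": [
    [[0,0,-8],[0,0,0]],
    [[0,0,-30],[0,0,0]],
    [[0,0,-75],[0,0,0]],
    [[0,0,-120],[0,0,0]],
    [[0,0,-160],[0,0,0]],
    [[0,0,-160],[0,0,0]],
    [[0,0,-160],[0,0,0]]
  ]
}}

```text
time: 26.15
tool_pos: [517.6, -186.3, 200.9]
tcp_rot: [179.8, 0.0, 80.0]
ft_force: [0.3, -0.1, -0.4]
finger_gap: -0.3
grip_force: 0.0
```

```bash
python3 - <<'E'
from g import *
a=np.load('top0.npz');im,d,c,P=snap('top')
W=cloud(d,c,P);Z=W[...,2]
k=(d>50)&(Z>150)&(Z<175)&(np.hypot(W[...,0]-657,W[...,1]-54)<45);print('logger top',k.sum(),W[k].mean(0))
f=cv2.absdiff(im,a['im']).max(2)>60
for n_,(u,v) in dict(bottle=(224,180),tape=(399,171),driver=(470,182),blue=(278,326),red=(204,316)).items():print(n_,f[v-18:v+18,u-18:u+18].mean().round(3))
print(r.sense()['ft_force']);r.hand_in()
E
```

```text
logger top 181 [654.45441738  53.67104441 160.52721997]
bottle 0.0
tape 0.052
driver 0.981
blue 0.0
red 0.0
[-1.21860288 -0.02250311 -1.09870147]
the job is handed in; nothing more can be done
```

The job is handed in at 26 s of the 72 s limit: the logger was laid in the dock, the square and bar keys were pressed, it was lowered upright into the well, and the large round key was pressed. The pictures showed the bottle and tape unmoved; the arm hid the screwdriver in the last one, so I could not confirm that, though nothing was moved down near it.

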